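Open the label printer's roll bay

ROBOT

A 6-joint arm with a two-finger parallel gripper is mounted at the origin on the work surface. World frame = base frame: x ahead of the robot, y to its left, z up, the work surface at z = 0. Lengths are in mm, angles in rad, forces in N, time in s.
With the tool pointing down it reaches from about 275 to 1000 mm from the base axis. Payload 8.4 kg.
Tool frame: the origin (TCP) lies at the very end of the fingers, on their centre line; the grasp point (between the pads) lies 19 mm behind it; z points along the fingers, x is the direction in which the jaws open and shut, and the axes are right-handed (so a half turn about z gives the same grasp; the last joint's range is limited). The gripper opens to 85 mm and grips with 20 to 120 N. Pads are 22 mm wide; open, the fingers measure 114 mm over their backs; the gripper's body (76 mm by 85 mm) begins 54 mm behind the grasp point. The pads swing forward as they close: fully open they stand 13 mm farther back than shut.
Start: joints at [1.3, 0.353, 1.633, -0, 1.155, -0.002], TCP at [165.983, 602.559, 231.281] pointing down, gripper open.
Joint ranges: [-2.63, 2.63], [-0.92, 2.1], [0.06, 2.66], [-1.3, 4.44], [0, 2.69], [-3.02, 3.02]. Speed limits (rad/s): [2.22, 2.22, 2.79, 3.14, 3.14, 3.14].

INTERFACE

Orientations are given as [roll, pitch, yaw] about the fixed x, y, z axes, in that order (R = Rz(yaw) Ry(pitch) Rx(roll)).
In Python, from rig import r gives the robot as it stands. The module is installed in compiled form; this text tells all that it offers.
- The arm moves only by the tool apply_moves, never from a script. Its argument "targets" is a list that holds one entry, the list of rows, each a list of 7 numbers: the gripper's target within -1 to 1 (fully open at 1, half-way at 0, shut at -1), then the shift along the tool's x, y, z in cm, then the turn, a rotation vector about the tool's x, y, z in degrees. A call has 1 to 8 rows; each row is the pose to reach, as a shift and turn from the pose measured when the call began, along the tool's axes at that moment; what a row does not reach only later rows make up. A row lasts 1/10 s, in which the tool goes at most 50 mm and 8.59 degrees, less where a joint would pass 70% of its speed; a pose out of reach is approached as far as the arm can. A call with a gripper value outside its range is refused whole. The fingers move at their own pace and stop on an object; "newtons" is the grip in N (left out, the last holds). Time passes only in rows, so rows that repeat a pose let the fingers close. It gives the time, the measured TCP pose, the force and the opening at its end, in the units of the state.
- r.sense(): the state, without advancing time (a new reading comes with each control period).
- r.grab_frame(name): name is "scene" or "top"; returns a dict with "pixels" (480x640x3 uint8, red, green, blue), "fov_y" (degrees; the focal length in pixels is half the picture's height over the tangent of half this angle, whatever the lens; pixels are square), "cx", "cy" (the principal point, pixels), "D" ([k1, k2, p1, p2, k3] as OpenCV has them; the pictures are not rectified), "R" (3x3) and "t" (3): a world point X has camera coordinates R X + t. Camera axes: x right, y down, z forward; pixel columns grow to the right and rows downward; lengths in mm; the calibration is good to about 2 mm. A picture is of the moment at which its call begins. There is no depth.
- r.sign_off(): hands the job in, once; it reports no verdict.
The state is a dict: "clock": time; "qpos": joint angles; "qvel": joint speeds; "joint_efforts": joint torques, N m; "eef_pos": TCP position; "tcp_rot": TCP orientation; "contact_force": force on the tool from outside, world axes, zero at the start; "wrist_torque": the same for the moment, N m; "opening": opening from 0.0 (shut) to 1.0 (fully open).
Only numpy, scipy, OpenCV 4.12 (cv2) and the standard library are available. Lean on these libraries where they do the work, as an engineer would, in place of code of your own. Each camera call takes 0.05 s, during which the arm holds its last target. There are 200 camera calls.

TASK

Open the label printer's roll bay without grasping anything: press the square snap tab in front of the cover all the way down so that it stays in, then push the released cover straight back along its rails until the roll bay is completely uncovered. Leave the cover lying flat on the printer's rear deck without ever lifting it, do not press the round feed button, and do not disturb the ribbon spool, gift box, tape dispenser or flower pot beside the printer.

Things in the scene. Friction and masses are not known exactly. Their poses are not given: they have to be found in the camera images.
- printer: White label printer fixed to the bench, 280 (x) x 130 (y) x 70 mm high. Origin: centre of its underside; x from its front (tab and button end, nearer the robot) to its rear, y to its left, z up. Its flat top, the deck, is at z = 70 mm. Two guide rails 8 mm wide, 8 mm high above the deck run from x = -90 to the rear end x = +140, inner faces at y = -44.5 and +44.5.
- cover: Grey loose cover of the roll bay: inverted shallow tray 98 (x) x 84 (y) x 14 mm high, 80 to 160 g. Origin: centre of its underside; axes along the printer's. It lies on the deck between the rails (2.5 mm play each side); seated, its origin is at x = -37 +-1, y = 0, z = 70 mm in the printer's frame. Tab in, it slides towards +x; until then a hook of the tab inside its near wall blocks it.
- bay (a point): Centre of the open roll bay's mouth, at deck height; the bay spans x = -74 to +2, y = -30 to +30 mm in the printer's frame, and a label roll lies in it, its top 6 mm below the deck. It is completely uncovered when the cover's near edge is past x = +2 (cover origin past +51). Behind it the rear deck is flat and free; the cover's origin must stay short of x = +110 there.
- cover_near_edge (a point): Middle of the cover's upright near wall (the face towards the tab), 49 mm from the cover's origin along its -x, 7 mm above the deck: where to push.
- tab (a joint): How far the snap tab is pressed down, m: 0 fully out, 0.010 fully in; starts between 0 and 0.0015. It moves straight down with a resistance of about 5 N over the whole travel, ends on a hard stop and stays where it is left (no spring back). The cover is free from 0.0085 on.
- tab_top (a point): Centre of the top of the grey snap tab, a flat square pad 26 (x) x 28 (y) mm at x = -114, y = 0 in the printer's frame, 15 mm in front of the cover's near edge. Its top stands 12 mm above the deck when fully out and 2 mm above it when fully in; this point moves with it.
- feed (a joint): Round black feed button, 16 mm across, in a grey housing on the printer's front left corner, 50 mm to the left of the tab (x = -122, y = +50 in the printer's frame): how far it is pressed, m; 0 up, 0.004 down. Not to be pressed (more than 0.002 fails).
- ribbon_spool: Bystander: ribbon spool standing flat, 69 mm across, 28 mm high; origin: centre of its underside.
- gift_box: Bystander: small cardboard gift box, 64 x 64 x 50 mm high; origin: centre of its underside.
- tape_dispenser: Bystander: desk tape dispenser, 80 x 34 x 58 mm high; origin: centre of its underside.
- flower_pot: Bystander: small empty plastic flower pot, 68 mm across the rim, 58 mm high; origin: centre of its underside.
Not all that is in view belongs to the job. Of the things shaped like the cover, the grey one is meant.

How it is judged (in metres and radians):
On the way, in this order (a step that is already met when the one before it is completed fails the run):
1. the snap tab is pressed in while the cover is still seated (value of joint tab above 0.0085 m and x of cover in the frame of printer below -0.028 m), for 0.1 s.
2. the cover has been pushed back off its seat and the roll bay is uncovered (x of cover in the frame of printer between 0.0495 and 0.11 m and z of cover in the frame of printer between 0.067 and 0.073 m and angle between cover's own z axis and vertical below 0.06 rad), for 0.2 s.
At the end, for the whole second after the job is handed in: The tab is in (at least 8.5 of 10 mm); the cover lies flat and at rest on the printer's deck between the rails with its origin 49.5 to 110 mm behind the printer's origin (the bay completely uncovered to within 1.5 mm); the feed button is not pressed and the bystanders stand where they were (all of step 2 and value of joint tab above 0.0085 m and linear speed of cover below 0.01 m/s and value of joint feed below 0.002 m); the robot touches nothing.
It fails at once if the cover is lifted, tipped up or dropped off the printer (z of cover in the frame of printer above 0.078 m or z of cover in the frame of printer below 0.06 m or angle between cover's own z axis and vertical above 0.2 rad).
It fails at once if the cover is forced off before the tab is in (value of joint tab below 0.007 m and x of cover in the frame of printer above -0.028 m).
It fails at once if the feed button is pressed (value of joint feed above 0.002 m).
It fails at once if a bystander is moved more than 15 mm or tipped (distance of any of ribbon_spool, gift_box, tape_dispenser, flower_pot from where it was at the start of the episode above 0.015 m or angle between any of ribbon_spool, gift_box, tape_dispenser, flower_pot's own z axis and vertical above 0.3 rad).
It also fails if it takes over 32 s, if anything falls off the work surface, if the arm or the gripper's body presses on something with over 40 N, if the wrist force passes 120 N, or if a joint passes its speed limit or range.

## Working session

There is one attempt and no reset: what is moved stays moved. The work goes in short steps, Python scripts to look and compute and a tool call to move; the robot and the scene stay as the last step left them, time stands still between calls to the robot, and variables do not carry over. Pictures are saved under pics/ and viewed, about 8 in all and at most 12, crops included, and the job is handed in when it is done.

Besides the shell and the picture viewer there is one more tool, called by a JSON object that holds its "name" and its "arguments", one argument or row to a line. apply_moves: Moves the arm, as the interface text tells. Its arguments: {"type":"object","properties":{"targets":{"type":"array"},"newtons":{"type":"number"}},"required":["targets"]}

```bash
mkdir -p pics; cat > h.py <<'E'
import numpy as np, cv2
from rig import r
def K(f):
    F=240/np.tan(np.radians(f["fov_y"])/2); return np.array([[F,0,f["cx"]],[0,F,f["cy"]],[0,0,1.]])
def onplane(f,uv,z):
    uv=np.array(uv,float).reshape(-1,1,2)
    n=cv2.undistortPoints(uv,K(f),np.array(f["D"],float)).reshape(-1,2)
    R=np.array(f["R"]);t=np.array(f["t"]).ravel()
    c=-R.T@t; d=np.c_[n,np.ones(len(n))]@R
    return c+d*((z-c[2])/d[:,2])[:,None]
def proj(f,X):
    return cv2.projectPoints(np.array(X,float).reshape(-1,1,3),cv2.Rodrigues(np.array(f["R"]))[0],np.array(f["t"],float),K(f),np.array(f["D"],float))[0].reshape(-1,2)
def snap(n,fn):
    f=r.grab_frame(n); cv2.imwrite("pics/"+fn,f["pixels"][:,:,::-1]); return f
E
python3 - <<'E'
from h import *
for n in("scene","top"):
    f=snap(n,n+"1.png"); print(n,f["fov_y"],-np.array(f["R"]).T@np.array(f["t"]).ravel(),f["D"])
print(r.sense())
E
```

```text
scene 43.77648519423991 [1394.31259265  430.91290106  723.18254566] [0.05370335 0.         0.         0.         0.        ]
top 53.363065349512034 [ 396.02918499   38.27351251 1033.27580627] [-0.1224958  0.         0.         0.         0.       ]
{'clock': 0.1, 'qpos': array([ 1.29959055e+00,  3.53605863e-01,  1.63407231e+00,  5.44317749e-06,
        1.15519662e+00, -2.38889568e-03]), 'qvel': array([-1.18169578e-03,  2.29161920e-04, -2.40003825e-03,  4.36905363e-04,
       -1.32182213e-03, -9.88280719e-05]), 'joint_efforts': array([ 3.49254206e-04, -6.06361485e+01, -3.42822075e+01,  1.22330466e-04,
        3.97086595e-03, -7.01903645e-06]), 'eef_pos': array([165.86937319, 602.13636278, 230.61453932]), 'tcp_rot': array([-3.14158461e+00,  1.28211817e-03,  1.30197725e+00]), 'contact_force': array([-0.32342521, -0.35100765,  0.04846402]), 'wrist_torque': array([0.0345736 , 0.00591468, 0.03314949]), 'opening': 1.0001073723061866}
```

View pics/scene1.png

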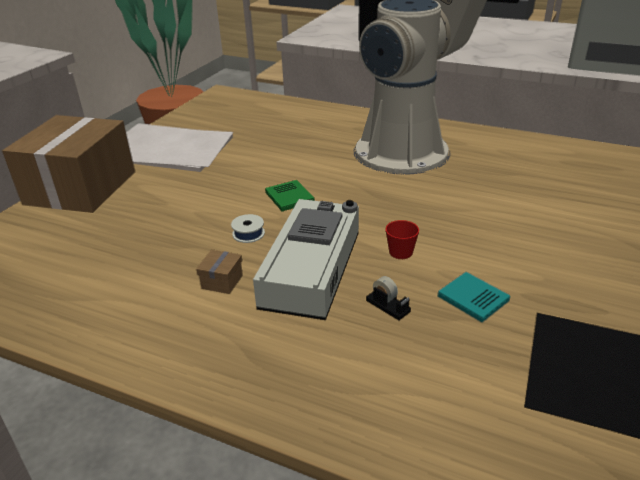

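View pics/top1.png

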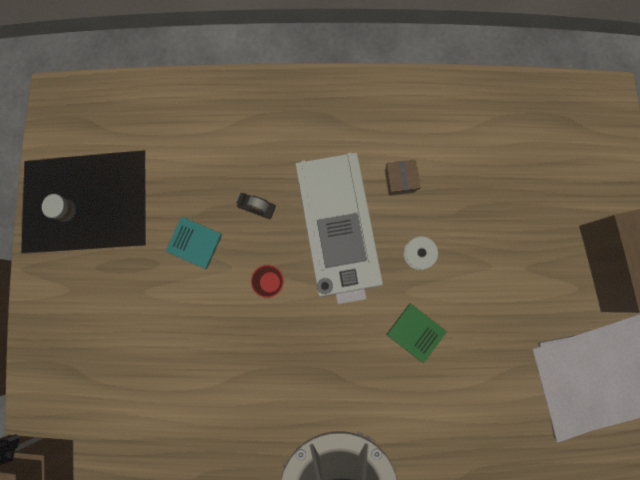

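The scene and top views show the printer at about (340,225) in the top picture, with the cover at (342,240), the tab at (348,278) and the button at (325,286). Next I measure the outlines.

```bash
python3 - <<'E'
from h import *
f=r.grab_frame("top"); p=f["pixels"]; hsv=cv2.cvtColor(p,cv2.COLOR_RGB2HSV)
c=cv2.resize(p[140:310,280:400],None,fx=4.7/1.4,fy=4.7/1.4,interpolation=cv2.INTER_CUBIC); cv2.imwrite("pics/crop1.png",c[:,:,::-1])
for nm,lo,hi,z in(("white",140,255,70),("grey",60,118,84)):
    m=cv2.inRange(hsv,(0,0,lo),(180,60,hi)); w=np.zeros_like(m); w[140:310,285:390]=m[140:310,285:390]
    cs,_=cv2.findContours(w,cv2.RETR_EXTERNAL,cv2.CHAIN_APPROX_NONE)
    for k in sorted(cs,key=cv2.contourArea)[::-1][:3]:
        if cv2.contourArea(k)<60: continue
        b=cv2.boxPoints(cv2.minAreaRect(k)); zz=z
        X=onplane(f,b,zz); e=X[1]-X[0]; g=X[2]-X[1]
        print(nm,cv2.contourArea(k),b.round(1).tolist(),X.mean(0).round(1),np.linalg.norm(e).round(1),np.linalg.norm(g).round(1),np.degrees(np.arctan2(e[1],e[0])).round(2),np.degrees(np.arctan2(g[1],g[0])).round(2))
E
```

```text
white 7960.0 [[294.6000061035156, 162.39999389648438], [357.3999938964844, 150.8000030517578], [381.8999938964844, 283.70001220703125], [319.1000061035156, 295.20001220703125]] [ 5.59e+02 -4.00e-01  7.00e+01] 133.9 281.2 -79.34 -170.77
white 216.0 [[336.1000061035156, 294.20001220703125], [363.6000061035156, 289.20001220703125], [365.20001220703125, 298.1000061035156], [337.70001220703125, 303.0]] [407.5 -24.3  70. ] 56.1 18.0 -80.05 -170.42
grey 1994.0 [[316.0, 219.5], [358.0, 212.0], [366.70001220703125, 260.29998779296875], [324.70001220703125, 267.8999938964844]] [519.7  -6.   84. ] 86.3 99.4 -79.86 -170.8
grey 245.5 [[338.5, 271.1000061035156], [355.3999938964844, 268.29998779296875], [358.0, 284.20001220703125], [341.20001220703125, 287.0]] [443.9 -19.1  84. ] 34.1 31.9 -80.8 -171.24
grey 181.5 [[314.0, 289.0], [321.0, 275.0], [335.0, 282.0], [328.0, 296.0]] [428.5  28.2  84. ] 31.0 31.0 -26.78 -116.78
```

View pics/crop1.png

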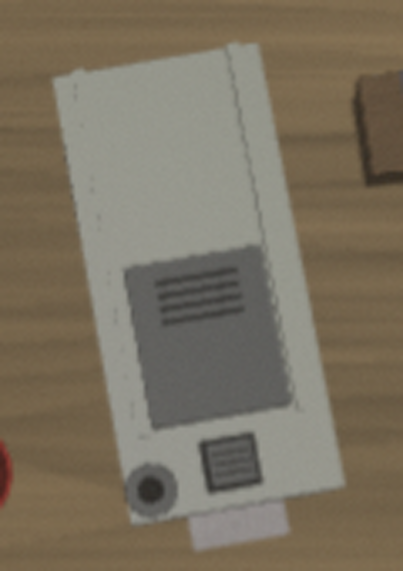

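Sizes check out: cover 99x86, printer length 281, tab frame 34. Yaw is about 9.2°, the tab is near (444,-19), and the pattern matches the nominal layout within 3 mm. I'll shut the fingers, turn the jaws across the printer and go above the tab.

```bash
cat >> h.py <<'E'
from scipy.spatial.transform import Rotation as Ro
def delta(pos,yaw=99.2):
    s=r.sense(); R=Ro.from_euler("xyz",s["tcp_rot"]); G=Ro.from_euler("xyz",[180,0,yaw],degrees=True)
    return (R.inv().apply(np.array(pos)-s["eef_pos"])/10).round(2),np.degrees((R.inv()*G).as_rotvec()).round(2)
def P(x,y=0,o=(444,-19),yaw=9.2,tab=-114):
    return np.array(o)+Ro.from_euler("z",yaw,degrees=True).as_matrix()[:2,:2]@[x-tab,y]
E
python3 -c "
from h import *
print(delta([444,-19,140]))"
```

```text
(array([-52.49,  43.31,   9.13]), array([-1.00e-02,  6.00e-02, -2.46e+01]))
```

{"name": "apply_moves", "arguments": {
  "targets": [
    [[-1,-52.5,43.3,9.1,0,0,-24.6],[-1,-52.5,43.3,9.1,0,0,-24.6],[-1,-52.5,43.3,9.1,0,0,-24.6],[-1,-52.5,43.3,9.1,0,0,-24.6],[-1,-52.5,43.3,9.1,0,0,-24.6],[-1,-52.5,43.3,9.1,0,0,-24.6],[-1,-52.5,43.3,9.1,0,0,-24.6],[-1,-52.5,43.3,9.1,0,0,-24.6]]
  ]
}}

```text
clock: 0.95
eef_pos: [328.1, 238.8, 178.1]
tcp_rot: [-3.142, 0.001, 1.732]
contact_force: [1.3, 0.9, 0.4]
opening: 0.001
```

```bash
python3 -c "
from h import *
print(delta([444,-19,140]),r.sense())"
```

```text
(array([-27.31,   7.3 ,   3.84]), array([-0.  ,  0.05,  0.03])) {'clock': 0.95, 'qpos': array([ 6.26141318e-01,  7.42175985e-02,  2.12988442e+00, -9.05688218e-04,
        9.37880316e-01, -1.10527903e+00]), 'qvel': array([-1.16451765, -0.10853595,  0.29663772, -0.00445272, -0.20166782,
       -1.15430539]), 'joint_efforts': array([ 10.73336363, -35.31733632, -27.87795424,   0.18512678,
         0.74757094,   2.02830993]), 'eef_pos': array([328.09575848, 238.82816483, 178.1478159 ]), 'tcp_rot': array([-3.14157197e+00,  8.27377335e-04,  1.73195621e+00]), 'contact_force': array([1.25396179, 0.93478894, 0.43892989]), 'wrist_torque': array([ 0.03156045, -0.05906403, -0.01673929]), 'opening': 0.0006825325783101745}
```

{"name": "apply_moves", "arguments": {
  "targets": [
    [[-1,-27.3,7.3,3.8,0,0,0],[-1,-27.3,7.3,3.8,0,0,0],[-1,-27.3,7.3,3.8,0,0,0],[-1,-27.3,7.3,3.8,0,0,0],[-1,-27.3,7.3,3.8,0,0,0],[-1,-27.3,7.3,3.8,0,0,0],[-1,-27.3,7.3,3.8,0,0,0],[-1,-27.3,7.3,3.8,0,0,0]]
  ]
}}

```text
clock: 1.75
eef_pos: [443.7, -19.6, 140.1]
tcp_rot: [-3.141, 0.0, 1.729]
contact_force: [0.4, 0.3, -0.1]
opening: -0.002
```

```bash
python3 -c "
from h import *
print(delta([444,-19,100]),r.sense()['eef_pos'])
f=r.grab_frame('scene');g=f['pixels'][150:330,230:430]; cv2.imwrite('pics/s2.png',cv2.resize(g,None,fx=3.3,fy=3.3,interpolation=2)[:,:,::-1])
print((proj(f,[[*P(-114),82],[*P(-86),84],[*P(12),84],list(r.sense()['eef_pos'])])-[230,150])*3.3)"
```

```text
(array([0.05, 0.05, 4.01]), array([-0.06,  0.02, -0.11])) [443.66708284 -19.57419405 140.05292951]
[[316.8858008  176.90116059]
 [304.74515912 197.35672118]
 [258.75223311 285.77476784]
 [315.26631022  94.68599839]]
```

View pics/s2.png

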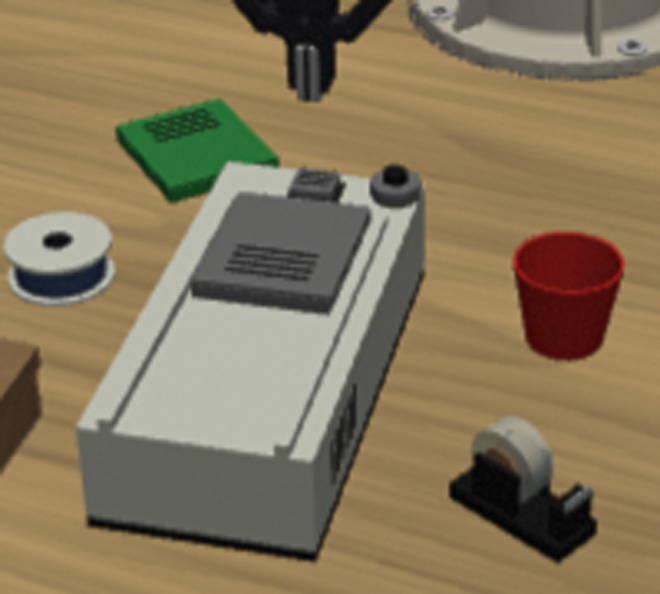

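The scene crop shows the tab top at about (317,178) against (317,177) predicted, so the two views agree. Pressing down, gently at the end.

{"name": "apply_moves", "arguments": {
  "targets": [
    [[-1,0.05,0.05,3,0,0,0],[-1,0.05,0.05,5,0,0,0],[-1,0.05,0.05,5.5,0,0,0],[-1,0.05,0.05,5.8,0,0,0],[-1,0.05,0.05,6.0,0,0,0],[-1,0.05,0.05,6.2,0,0,0],[-1,0.05,0.05,6.4,0,0,0],[-1,0.05,0.05,6.4,0,0,0]]
  ]
}}

```text
clock: 2.6
eef_pos: [444.2, -18.2, 76.5]
tcp_rot: [3.141, 0.0, 1.731]
contact_force: [-0.5, 1.1, 3.3]
opening: -0.001
```

{"name": "apply_moves", "arguments": {
  "targets": [
    [[-1,0,0,0.1,0,0,0],[-1,0,0,0.2,0,0,0],[-1,0,0,0.3,0,0,0],[-1,0,0,0.4,0,0,0],[-1,0,0,0.5,0,0,0],[-1,0,0,0.55,0,0,0],[-1,0,0,0.55,0,0,0]]
  ]
}}

```text
clock: 3.3
eef_pos: [444.3, -18.2, 71.8]
tcp_rot: [3.141, 0.0, 1.731]
contact_force: [-6.7, 3.4, 22.5]
opening: 0.002
```

The hard stop is felt at z=71.8 (22 N), so the tab is in. Lifting 5 mm and starting forward, which is tool +y.

{"name": "apply_moves", "arguments": {
  "targets": [
    [[-1,0,0,-0.3,0,0,0],[-1,0,0,-0.5,0,0,0],[-1,0,0,-0.5,0,0,0],[-1,0,0.5,-0.5,0,0,0],[-1,0,1.0,-0.5,0,0,0],[-1,0,1.3,-0.5,0,0,0],[-1,0,1.3,-0.5,0,0,0]]
  ]
}}

```text
clock: 4.0
eef_pos: [457.8, -16.1, 76.8]
tcp_rot: [3.141, 0.001, 1.731]
contact_force: [-0.2, -0.9, -0.7]
opening: 0.001
```

```bash
python3 -c "
from h import *
print(delta([*P(5),77]),r.sense()['eef_pos'])
f=r.grab_frame('scene');g=f['pixels'][150:330,230:430]; cv2.imwrite('pics/s3.png',cv2.resize(g,None,fx=3.3,fy=3.3,interpolation=2)[:,:,::-1])"
```

```text
(array([-0.07, 10.49, -0.02]), array([ 0.03,  0.03, -0.02])) [457.80110323 -16.06260829  76.75352319]
```

View pics/s3.png

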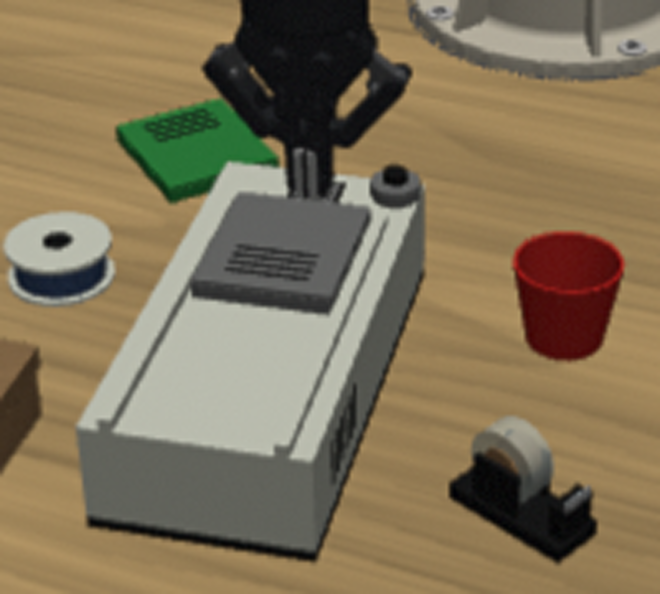

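The fingers stand just in front of the cover at (308,195), and the cover is still seated. Pushing gently first and checking the force.

{"name": "apply_moves", "arguments": {
  "targets": [
    [[-1,0,0.3,0,0,0,0],[-1,0,0.6,0,0,0,0],[-1,0,0.9,0,0,0,0],[-1,0,1.2,0,0,0,0],[-1,0,1.6,0,0,0,0],[-1,0,2.0,0,0,0,0]]
  ]
}}

```text
clock: 4.65
eef_pos: [477.4, -12.8, 76.7]
tcp_rot: [3.141, 0.0, 1.731]
contact_force: [0.2, 0.5, 0.4]
opening: 0.002
```

{"name": "apply_moves", "arguments": {
  "targets": [
    [[-1,0,0.5,0,0,0,0],[-1,0,1.2,0,0,0,0],[-1,0,2.0,0,0,0,0],[-1,0,2.8,0,0,0,0],[-1,0,3.5,0,0,0,0],[-1,0,4,0,0,0,0],[-1,0,4.2,0,0,0,0]]
  ]
}}

```text
clock: 5.35
eef_pos: [519.5, -6.0, 76.7]
tcp_rot: [3.141, 0.001, 1.731]
contact_force: [-0.7, -0.9, 1.8]
opening: -0.001
```

```bash
python3 -c "
from h import *
print(delta([*P(5),77]),r.sense()['eef_pos'])
f=r.grab_frame('scene');g=f['pixels'][150:330,230:430]; cv2.imwrite('pics/s4.png',cv2.resize(g,None,fx=3.3,fy=3.3,interpolation=2)[:,:,::-1])"
```

```text
(array([-0.07,  4.24, -0.03]), array([ 0.02,  0.03, -0.01])) [519.50743798  -6.02700686  76.69522794]
```

View pics/s4.png

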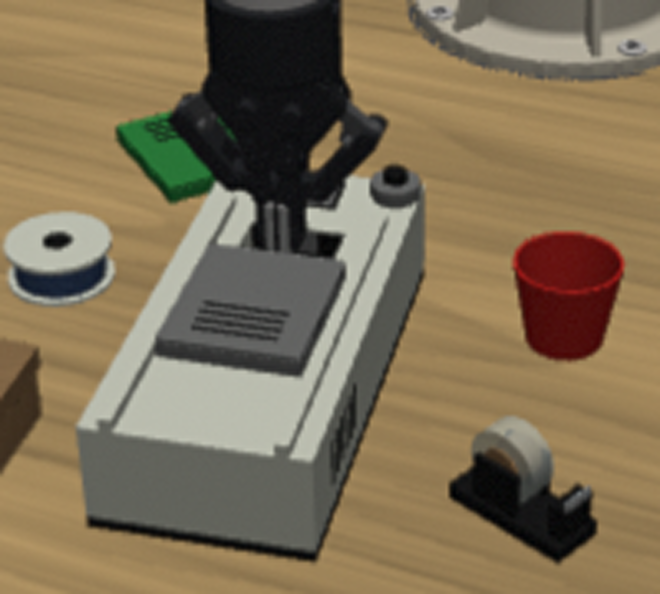

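The cover slides flat and straight, and the bay is half open at (320,243). Pushing another 5.2 cm to about +75 mm, the middle of the allowed range.

{"name": "apply_moves", "arguments": {
  "targets": [
    [[-1,0,0.5,0,0,0,0],[-1,0,1.2,0,0,0,0],[-1,0,2.0,0,0,0,0],[-1,0,2.9,0,0,0,0],[-1,0,3.8,0,0,0,0],[-1,0,4.6,0,0,0,0],[-1,0,5.1,0,0,0,0],[-1,0,5.2,0,0,0,0]]
  ]
}}

```text
clock: 6.2
eef_pos: [571.6, 2.4, 76.7]
tcp_rot: [3.141, 0.001, 1.731]
contact_force: [0.2, -0.2, -1.4]
opening: -0.001
```

{"name": "apply_moves", "arguments": {
  "targets": [
    [[-1,0,0,0,0,0,0],[-1,0,-0.8,0,0,0,0],[-1,0,-1.5,-1,0,0,0],[-1,0,-2,-4,0,0,0],[-1,0,-5,-9,0,0,0],[-1,0,-10,-14,0,0,0],[-1,0,-15,-15,0,0,0],[-1,0,-20,-15,0,0,0]]
  ]
}}

```text
clock: 7.0
eef_pos: [397.6, -25.8, 225.5]
tcp_rot: [3.136, 0.002, 1.732]
contact_force: [0.8, -1.0, -0.3]
opening: -0.002
```

```bash
python3 - <<'E'
from h import *
s=r.sense(); print(s['eef_pos'],s['contact_force'],s['clock'])
f=r.grab_frame('scene');g=f['pixels'][150:330,230:430]; A=cv2.resize(g,(400,360),interpolation=2)
f=r.grab_frame('top'); B=cv2.resize(f['pixels'][140:320,230:430],(400,360),interpolation=2)
cv2.imwrite('pics/s5.png',np.hstack([A,B])[:,:,::-1])
hsv=cv2.cvtColor(f['pixels'],cv2.COLOR_RGB2HSV); m=cv2.inRange(hsv,(0,0,60),(180,60,118)); w=np.zeros_like(m); w[140:255,295:375]=m[140:255,295:375]
cs,_=cv2.findContours(w,cv2.RETR_EXTERNAL,cv2.CHAIN_APPROX_NONE); k=max(cs,key=cv2.contourArea)
X=onplane(f,cv2.boxPoints(cv2.minAreaRect(k)),84); c=X.mean(0); print(c,np.linalg.norm(np.diff(X,axis=0),axis=1))
d=Ro.from_euler("z",-9.2,degrees=True).apply(c-[444,-19,84]); print("cover printer xy",d[0]-114,d[1])
E
```

```text
[397.64943953 -25.79033573 225.47186134] [ 0.79747558 -1.01870373 -0.31232766] 7.0
[630.29223876  10.79323214  84.        ] [ 86.77384833 102.03037059  85.30750208]
cover printer xy 74.65920212350036 -0.37464449609346956
```

View pics/s5.png

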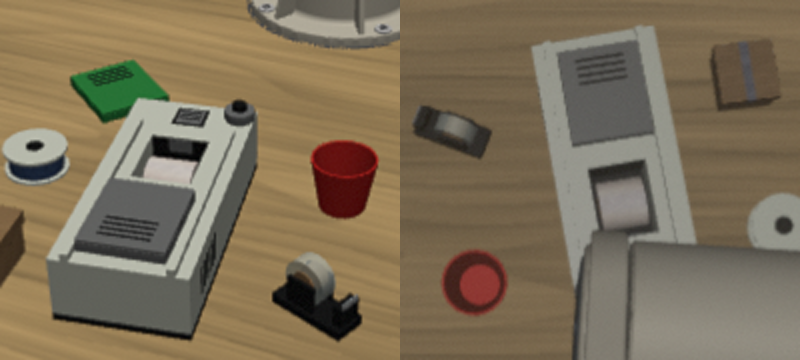

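The bay is fully open with the roll visible at (170,165). The cover lies flat on the rear deck at about +75 mm, the tab is flush at (192,117), and the bystanders are in place. The arm is well clear, so I'll let it settle and hand in.

{"name": "apply_moves", "arguments": {
  "targets": [
    [[-1,0,0,0,0,0,0],[-1,0,0,0,0,0,0],[-1,0,0,0,0,0,0]]
  ]
}}

```text
clock: 7.4
eef_pos: [392.9, -25.9, 223.9]
tcp_rot: [-3.142, 0.001, 1.731]
contact_force: [0.2, -0.0, 0.4]
opening: -0.0
```

```bash
python3 -c "
from rig import r
print(r.sense()['qvel'].round(3)); print(r.sign_off())"
```

```text
[ 0.001  0.014 -0.005 -0.    -0.001 -0.   ]
the job is handed in; nothing more can be done
None
```

The roll bay is open and the job is handed in at 7.4 s on the clock; the hand-in gave no verdict.

I pressed the snap tab with shut fingers until it met its hard stop (22 N at tool height 71.8 mm, where fully in is 72). I then lifted 5 mm, pushed the cover straight back along its rails and retreated clear.

The last checks:
- **Cover:** it lies flat between the rails at about x = +75 mm and y = 0 in the printer's frame; the allowed range is 49.5 to 110 mm. The measured outline was 102 x 86 mm against a true 98 x 84 mm, which is image blur.
- **Bay:** it is completely uncovered, with the label roll in view.
- **Tab:** it looks flush in the last picture. How far it is pressed could not be read directly, so "fully in" rests on the force and height above.
- **Button, bystanders and arm:** the feed button was not touched, and the bystanders look unmoved in the last pictures. That is by eye; I did not measure their positions. The arm touches nothing.

No check failed or disagreed.

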